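# Load the sanding jigs from a pile of toy blanks

## Robot

A 6-joint arm with a two-finger parallel gripper is mounted at the origin on the work surface. World frame = base frame: x ahead of the robot, y to its left, z up, the work surface at z = 0. Lengths are in mm, angles in rad, forces in N, time in s.
With the tool pointing down it reaches from about 300 to 825 mm from the base axis. Payload 5.4 kg.
Tool frame: the origin (TCP) lies at the very end of the fingers, on their centre line; the grasp point (between the pads) lies 19 mm behind it; z points along the fingers, y is the direction in which the jaws open and shut (so a half turn about z gives the same grasp; the last joint's range is limited). The gripper opens to 92 mm and grips with 3 to 60 N. Pads are 20 mm wide; open, the fingers measure 128 mm over their backs; the gripper's body (75 mm by 189 mm) begins 69 mm behind the grasp point.
Start: joints at [0.903, 0.158, 1.597, -0, 1.386, -0.21], TCP at [254.143, 515.769, 214.601] pointing down, gripper open.
Joint ranges: [-2.91, 2.91], [-0.94, 2.29], [0.18, 2.7], [-1.29, 4.43], [0.17, 2.64], [-3, 3]. Speed limits (rad/s): [2.57, 2.57, 3.14, 3.14, 3.14, 3.14].

## Interface

Orientations are given as a rotation vector (axis times angle).
In Python, from plant import * gives the robot as it stands.
- The arm moves only by the tool jog_arm, never from a script. Its argument "increments" is a list of rows, each an object with "grip": the opening in per cent of the stroke, from 0 (shut) to 100 (fully open); "linear": the shift along the tool's x, y, z in cm, a list of three; "spin": the turn about the tool's z in rad. In form: [{"grip": grip, "linear": [x, y, z], "spin": spin}, ...]. A call has 1 to 10 rows; each row is the pose to reach, as a shift and turn from the pose commanded when the call began, along the tool's axes at that moment; what a row does not reach only later rows make up. A row lasts 1/12 s, in which the tool goes at most 41.7 mm and 7.16 degrees, less where a joint would pass 70% of its speed; a pose out of reach is approached as far as the arm can. A call with a gripper value outside its range is refused whole. The fingers move at their own pace and stop on an object; the grip force is fixed at half the most. Time passes only in rows, so rows that repeat a pose let the fingers close. It gives the time, the measured TCP pose, the force and the opening at its end, in the units of the state.
- state(): the state, without advancing time (a new reading comes with each control period).
- grab_frame(name): name is "side" or "top"; returns (picture, depth): 400x640x3 uint8, red, green, blue; 400x640 float32, mm along the optical axis (not along the pixel's ray), 0 where there is no reading.
- get_calibration(name): a dict with "intrinsics" (3x3 intrinsics, pixels), "R" (3x3) and "t" (3): a world point X has camera coordinates R X + t. Camera axes: x right, y down, z forward; pixel columns grow to the right and rows downward; lengths in mm; the calibration is good to about 2 mm. A picture is of the moment at which its call begins. get_calibration takes no time and is no camera call.
- sign_off(): hands the job in, once; it reports no verdict.
Trained networks look in the newest picture that a camera, given by its name, has taken for a name from the list of things; names that differ only in an ending like _2 or _b are one class to them, and where a whole thing is asked for, a point or a joint stands for the part that bears it (a point fixed in the world has none). Each returns a list of dicts, best first, with "conf" (0 to 1); they miss things now and then, are a little off and sometimes report something else, mostly with a low value. They report only what shows in the picture. A call takes as long as a camera call. They do not tell look-alikes from the thing itself.
- look_for(camera, label): "pixel" ([column, row] in pixels, amid what is visible of it).
- regions_of(camera, label): "mask" (400x640 bool, what is visible of it) and "pixel" ([column, row] in pixels, amid what is visible of it).
- place_of(camera, label): "pixel" ([column, row] in pixels: a listed point, or the origin of a listed thing).
The state is a dict: "time_s": time; "joint_pos": joint angles; "qvel": joint speeds; "effort": joint torques, N m; "position": TCP position; "ee_rot": TCP orientation; "wrist_force": force on the tool from outside, world axes, zero at the start; "ft_torque": the same for the moment, N m; "opening": finger opening in mm.
Only numpy, scipy, OpenCV 4.12 (cv2) and the standard library are available. Lean on these libraries where they do the work, as an engineer would, in place of code of your own. Each camera call takes 0.05 s, during which the arm holds its last target.

## Task

Take the pile of four wooden blanks apart from the top down and one at a time, and lay each one flat in the sanding jig whose recess has its shape and size, fully down inside the fence, keeping every blank level on the way. Leave the tin standing among the jigs where it is.

Things in the scene. Friction and masses are not known exactly. Their poses are not given: they have to be found in the camera images.
- blank_long: Long plain pale-wood bar, 190 mm (x) x 62 mm (y) x 30 mm high (z), about 220 g. Origin: centre of its underside; z up. Bottom of the one pile: the short and hexagonal blanks lie on it side by side along its length (centres about 42 mm either side of its middle, either way round), and the round blank bridges those two on top.
- blank_short: Short plain brown-wood bar, 80 mm (x) x 46 mm (y) x 30 mm high, about 75 g. Origin: centre of its underside; z up. In the pile its long side runs along the long blank's to within 5 degrees.
- blank_hex: Plain brown-wood regular hexagon, 56 mm across flats (65 mm across corners), 30 mm high, about 55 g. Two of its flats face +y and -y, two corners lie on its x axis. Origin: centre of its underside; z up. In the pile its x axis runs along the long blank's to within 5 degrees, so these two flats are free to grip.
- blank_round: Plain pale-wood disc, 54 mm diameter, 30 mm high, about 45 g; on top of the pile, its top 90 mm above the bench. Origin: centre of its underside; z up. 
- jig_long: Sanding jig for the long blank: largest rectangular jig, 230 x 102 mm outside, recess 206 mm (x) x 78 mm (y). Fixed to the bench: 8 mm base with a plain grey non-slip face, dark wooden fence 12 mm wide standing 6 mm above the base. Origin: centre of the underside, on the bench; z up; the recess floor is 8 mm above it.
- jig_short: Sanding jig for the short blank: smaller rectangular jig, 120 x 86 mm outside, recess 96 mm (x) x 62 mm (y). Fixed to the bench: 8 mm base with a plain grey non-slip face, dark wooden fence 12 mm wide standing 6 mm above the base. Origin: centre of the underside, on the bench; z up; the recess floor is 8 mm above it.
- jig_hex: Sanding jig for the hexagonal blank: hexagonal outline, 96 mm across flats outside, recess a hexagon 72 mm across flats, two flats facing +y and -y. The hexagonal blank fits it at any yaw. Fixed to the bench: 8 mm base with a plain grey non-slip face, dark wooden fence 12 mm wide standing 6 mm above the base. Origin: centre of the underside, on the bench; z up; the recess floor is 8 mm above it.
- jig_round: Sanding jig for the round blank: round outline, 97 mm diameter outside, recess about 70 mm diameter. Fixed to the bench: 8 mm base with a plain grey non-slip face, dark wooden fence 12 mm wide standing 6 mm above the base. Origin: centre of the underside, on the bench; z up; the recess floor is 8 mm above it.
- tin: Closed cylindrical tin with a paper band, 68 mm diameter, 70 mm high, about 450 g, standing loose on the bench among the three small jigs. A bystander: do not disturb it. Origin: centre of its underside.
Mind the look-alikes: they are no part of the job. What is shaped like the blank_hex but yellow is not meant. Leave any turquoise look-alike of the blank_short alone.

How it is judged (in metres and radians):
At the end, for the whole second after the job is handed in: Each blank lies flat (within 0.04 rad) in its own jig, its underside no more than 2.5 mm above the recess floor and its centre within 12 mm of the jig's centre, all released and at rest; the tin stands upright within 20 mm of where it was (horizontal distance between blank_long and jig_long below 0.012 m and z of blank_long in the frame of jig_long between 0.005 and 0.0105 m and angle between each of blank_long, blank_short, blank_hex, blank_round's own z axis and vertical below 0.04 rad and linear speed of each of blank_long, blank_short, blank_hex, blank_round below 0.02 m/s and angular speed of each of blank_long, blank_short, blank_hex, blank_round below 0.2 rad/s and horizontal distance between blank_short and jig_short below 0.012 m and z of blank_short in the frame of jig_short between 0.005 and 0.0105 m and horizontal distance between blank_hex and jig_hex below 0.012 m and z of blank_hex in the frame of jig_hex between 0.005 and 0.0105 m and horizontal distance between blank_round and jig_round below 0.012 m and z of blank_round in the frame of jig_round between 0.005 and 0.0105 m and distance of tin from where it was at the start of the episode below 0.02 m and angle between tin's own z axis and vertical below 0.15 rad); the robot touches nothing.
It fails at once if a blank was tipped or thrown off the pile (tilted more than 0.45 rad) (angle between any of blank_long, blank_short, blank_hex, blank_round's own z axis and vertical above 0.45 rad).
It fails at once if the long blank was lifted with another blank still lying on it ((height (world z) of blank_long above 0.02 m and z of blank_short in the frame of blank_long above 0.02 m and horizontal distance between blank_short and blank_long below 0.09 m) or (height (world z) of blank_long above 0.02 m and z of blank_hex in the frame of blank_long above 0.02 m and horizontal distance between blank_hex and blank_long below 0.09 m)).
It fails at once if the short or the hexagonal blank was lifted with the round one still lying on it ((height (world z) of blank_short above 0.05 m and z of blank_round in the frame of blank_short above 0.02 m and horizontal distance between blank_round and blank_short below 0.055 m) or (height (world z) of blank_hex above 0.05 m and z of blank_round in the frame of blank_hex above 0.02 m and horizontal distance between blank_round and blank_hex below 0.055 m)).
It fails at once if the tin was shoved more than 30 mm or knocked over (distance of tin from where it was at the start of the episode above 0.03 m or angle between tin's own z axis and vertical above 0.4 rad).
It also fails if it takes over 99 s, if anything falls off the work surface, if the arm or the gripper's body presses on something with over 40 N, if the wrist force passes 120 N, or if a joint passes its speed limit or range.

## Working session

There is one attempt and no reset: what is moved stays moved. The work goes in short steps, Python scripts to look and compute and a tool call to move; the robot and the scene stay as the last step left them, time stands still between calls to the robot, and variables do not carry over. Pictures are saved under pics/ and viewed, and the job is handed in when it is done.

Besides the shell and the picture viewer there is one more tool, called after "Request:" in YAML: its name, and indented under it one key for each argument. jog_arm: Moves the arm, as the interface text tells. Its arguments: {"type":"object","properties":{"increments":{"type":"array","items":{"type":"object","properties":{"grip":{"type":"number"},"linear":{"type":"array","items":{"type":"number"}},"spin":{"type":"number"}}}}},"required":["increments"]}

```bash
mkdir -p pics; ls; cat > h.py <<'E'
from plant import *
import numpy as np, cv2
def save(n,im): cv2.imwrite('pics/'+n,cv2.cvtColor(im,cv2.COLOR_RGB2BGR))
def world(cam,D):
    c=get_calibration(cam);K=np.array(c['intrinsics']);R=np.array(c['R']);t=np.array(c['t'])
    v,u=np.mgrid[:400,:640]
    p=np.stack([(u-K[0,2])/K[0,0]*D,(v-K[1,2])/K[1,1]*D,D],-1)
    return (p-t)@R
E
python3 - <<'E'
from h import *
for n in ('side','top'):
    im,d=grab_frame(n); save(n+'0.png',im); np.savez('f_'+n+'0.npz',im=im,d=d)
    c=get_calibration(n); R=np.array(c['R']);print(n,c['intrinsics'],-R.T@np.array(c['t']),R.round(2).tolist())
print(state())
E
```

```text
pics
side [[381.19387027   0.         324.20082254]
 [  0.         381.19387027 194.65491745]
 [  0.           0.           1.        ]] [ 331.4167998  -908.00039923  774.47069631] [[0.98, -0.17, -0.0], [-0.1, -0.57, -0.82], [0.14, 0.81, -0.58]]
top [[490.11812994   0.         317.22715467]
 [  0.         490.11812994 197.54464026]
 [  0.           0.           1.        ]] [ 408.30708466   83.1868833  1289.44502448] [[-0.02, -1.0, 0.03], [-1.0, 0.01, -0.1], [0.1, -0.03, -0.99]]
{'time_s': 0.1, 'joint_pos': array([ 9.02859682e-01,  1.58969589e-01,  1.59809781e+00, -5.05531808e-05,
        1.38622275e+00, -2.10126833e-01]), 'qvel': array([ 3.61601796e-04, -1.54789964e-03, -1.85110946e-03, -5.73485078e-04,
       -4.86293786e-04, -2.95598186e-05]), 'effort': array([ 9.20431085e-04, -3.86502814e+01, -3.22963464e+01,  7.04614492e-02,
        3.38795478e-02, -4.63939125e-05]), 'position': array([253.82584923, 515.30484017, 213.73088023]), 'ee_rot': array([-7.12694350e-01, -3.05898915e+00,  2.44619963e-03]), 'wrist_force': array([ 0.15222209,  0.69718832, -0.3358816 ]), 'ft_torque': array([ 0.00272971,  0.04766255, -0.03968453]), 'opening': 92.04224401956245}
```

View pics/top0.png

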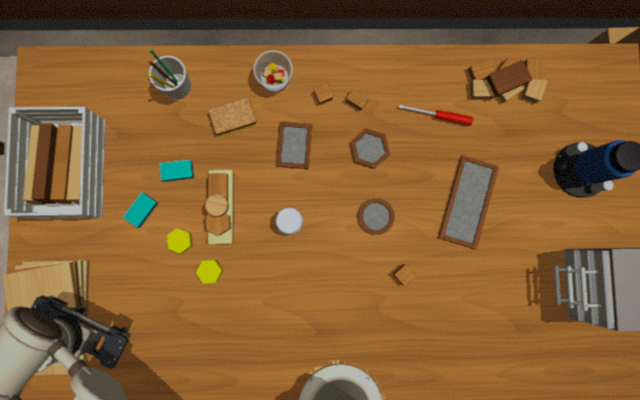

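View pics/side0.png

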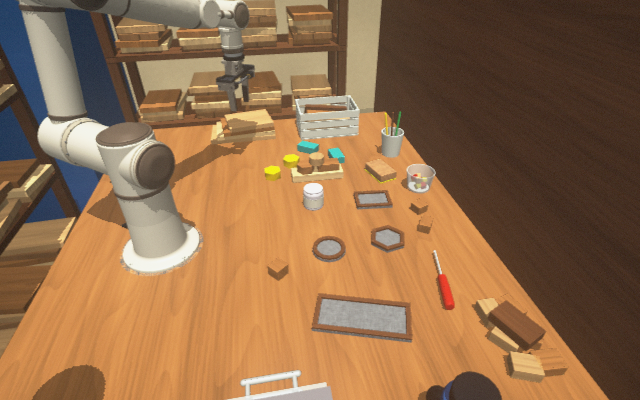

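The top picture shows the pile at about (218,205): round at (216,205), short at (217,185), hex at (218,225), all on the long bar. The jigs are short (295,146), hex (370,148), round (376,216) and long (468,202), and the tin is at (289,221). The yellow hexes at (178,240) and (208,271) and the turquoise bars at (176,170) and (140,210) are look-alikes and not meant. Only the brown hex and short bar on the pile fit the description.

```bash
python3 - <<'E'
from h import *
f=np.load('f_top0.npz');W=world('top',f['d'])
im=f['im']
save('crop0.png',cv2.resize(im[140:280,120:320],None,fx=4,fy=4,interpolation=cv2.INTER_CUBIC))
print('pile z patch'); 
for (u,v) in [(216,205),(217,180),(218,228),(226,172),(226,240),(289,221),(295,146),(370,148),(376,216),(468,202),(260,180),(420,260)]: print((u,v),W[v,u].round(1))
M={}
for l in 'blank_long blank_short blank_hex blank_round jig_long jig_short jig_hex jig_round tin'.split():
    for r in regions_of('top',l)[:3]:
        m=r['mask'].astype(bool); 
        P=W[m&(f['d']>0)]
        rect=cv2.minAreaRect(P[:,:2].astype(np.float32))
        print(l,round(r['conf'],2),np.round(r['pixel']),m.sum(),'z',np.percentile(P[:,2],[5,50,95]).round(1),'rect',np.round(rect[0],1),np.round(rect[1],1),round(rect[2],1))
        M.setdefault(l,m)
np.savez('masks0.npz',**M)
print(state()['time_s'])
E
```

```text
pile z patch
(216, 205) [511.8 298.9  90.2]
(217, 180) [577.  301.6  63.5]
(218, 228) [456.7 299.1  60.3]
(226, 172) [602.2 284.4  30.2]
(226, 240) [427.1 284.1  28.7]
(289, 221) [471.1 121.7  72.2]
(295, 146) [672.7 105.9  10.3]
(370, 148) [664.9 -92.9  12.3]
(376, 216) [ 484.7 -105.2    3.5]
(468, 202) [ 518.4 -350.9    5. ]
(260, 180) [583.6 199.1   6.2]
(420, 260) [ 367.6 -218.6   -0.4]
blank_long 0.74 [229. 216.] 631 z [15.4 30.7 35.4] rect [517.3 297.8] [ 62.1 195.4] 89.2
blank_short 0.9 [221. 184.] 464 z [35.7 60.6 65.2] rect [568.5 300.1] [45.8 68.3] 89.7
blank_short 0.69 [142. 212.] 699 z [ 6.4 30.5 34.9] rect [508.4 509.8] [57.9 88.8] 51.0
blank_short 0.59 [178. 172.] 630 z [13.7 30.6 35. ] rect [609.9 413.5] [47.2 81. ] 6.3
blank_hex 0.89 [182. 238.] 453 z [21.7 30.6 35.1] rect [428.6 404.6] [56.8 58.7] 3.8
blank_hex 0.67 [209. 270.] 418 z [25.1 30.8 35.2] rect [349.7 326.2] [61.  50.4] 89.0
blank_hex 0.62 [220. 222.] 418 z [44.6 60.8 64.8] rect [465.9 300. ] [58.3 52.1] 89.7
blank_round 0.9 [214. 207.] 377 z [84.8 90.8 95. ] rect [511.8 297.8] [51.9 48.9] 63.2
jig_long 0.93 [468. 203.] 3502 z [ 4.1 10.  17.1] rect [ 521.3 -354.6] [109.8 237.9] 72.1
jig_short 0.65 [297. 142.] 1527 z [ 4.  11.1 18.1] rect [676.9 109.2] [ 91.2 125.8] 85.8
jig_hex 0.75 [374. 148.] 1145 z [ 5.3 11.4 18. ] rect [665.9 -92.7] [107.6  96.5] 11.5
jig_round 0.77 [376. 214.] 1064 z [ 5.5 11.  17.8] rect [ 484.9 -103.9] [95.4 94. ] 69.3
tin 0.7 [230. 222.] 603 z [15.5 30.6 34.5] rect [513.7 298. ] [ 62.1 188.2] 89.3
tin 0.6 [290. 220.] 588 z [56.6 70.3 74.4] rect [473.6 121.6] [67.5 66.2] 62.8
0.55
```

View pics/crop0.png

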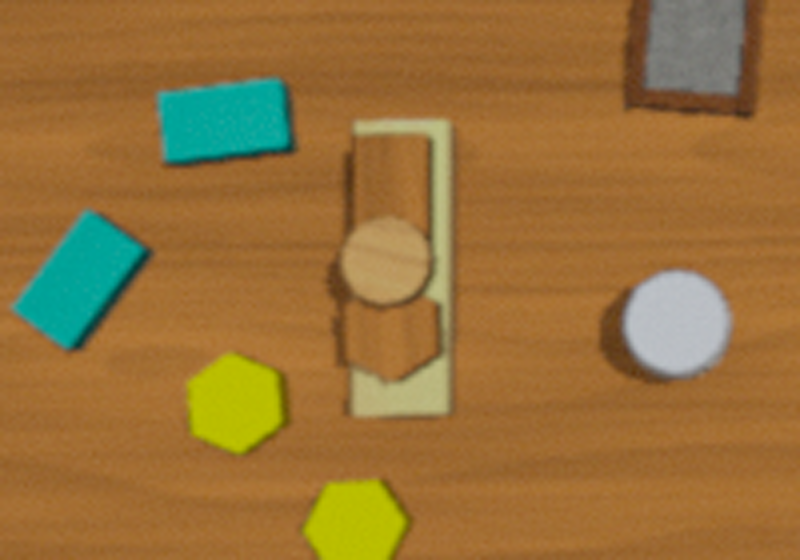

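```bash
cat >> h.py <<'E'
def onplane(cam,uv,z):
    c=get_calibration(cam);K=np.array(c['intrinsics']);R=np.array(c['R']);t=np.array(c['t'])
    uv=np.atleast_2d(uv).astype(float)
    d=np.c_[(uv[:,0]-K[0,2])/K[0,0],(uv[:,1]-K[1,2])/K[1,1],np.ones(len(uv))]@R
    o=-R.T@t
    return (o+d*((z-o[2])/d[:,2])[:,None])[:,:2]
def proj(cam,X):
    c=get_calibration(cam);K=np.array(c['intrinsics'])
    p=np.atleast_2d(X)@np.array(c['R']).T+np.array(c['t']); p=p@K.T
    return p[:,:2]/p[:,2:]
E
python3 - <<'E'
from h import *
f=np.load('f_top0.npz');im=f['im'];M=np.load('masks0.npz')
hsv=cv2.cvtColor(cv2.GaussianBlur(im,(3,3),0),cv2.COLOR_RGB2HSV)
for l in ['jig_long','jig_short','jig_hex','jig_round']:
    m=M[l]&(hsv[...,1]<95)
    n,lab,st,c=cv2.connectedComponentsWithStats(m.astype(np.uint8)); k=1+np.argmax(st[1:,4])
    v,u=np.nonzero(lab==k); P=onplane('top',np.c_[u,v],8).astype(np.float32)
    h=cv2.convexHull(P); r=cv2.minAreaRect(h); mo=cv2.moments(h)
    print(l,'recess c',np.round(r[0],1),np.round(r[1],1),round(r[2],1),'cent',round(mo['m10']/mo['m00'],1),round(mo['m01']/mo['m00'],1))
    v,u=np.nonzero(M[l]); h=cv2.convexHull(onplane('top',np.c_[u,v],12).astype(np.float32)); r=cv2.minAreaRect(h);mo=cv2.moments(h)
    print('   outer',np.round(r[0],1),np.round(r[1],1),round(r[2],1),'cent',round(mo['m10']/mo['m00'],1),round(mo['m01']/mo['m00'],1))
# pile: edges by crop coords -> pixels
cp=lambda x,y:(120+(x+.5)/4-.5,140+(y+.5)/4-.5)
print('long top corners',onplane('top',[cp(352,120),cp(452,120),cp(452,415),cp(352,415)],30).round(1).tolist())
print('short far corners',onplane('top',[cp(355,132),cp(430,134)],60).round(1).tolist())
print('hex -x tip, flat cols',onplane('top',[cp(390,383),cp(346,362),cp(440,350),cp(441,303),cp(345,305)],60).round(1).tolist())
print('round',onplane('top',[cp(387,260),cp(341,260),cp(433,260)],90).round(1).tolist())
E
```

```text
jig_long recess c [ 519.8 -352.1] [ 79.3 207.4] 72.0 cent 520.0 -351.9
   outer [ 520.  -350.6] [106.9 234.3] 72.4 cent 520.0 -350.3
jig_short recess c [677.3 109. ] [64.3 98. ] 84.7 cent 677.4 109.0
   outer [674.8 109. ] [ 90.4 124.5] 85.8 cent 674.7 108.5
jig_hex recess c [667.1 -92.6] [80.9 72.8] 12.6 cent 666.5 -92.7
   outer [666.6 -92. ] [107.4  97.8] 11.2 cent 666.0 -91.9
jig_round recess c [ 484.5 -104.6] [68.7 68.4] 89.2 cent 484.6 -104.7
   outer [ 484.3 -104.1] [94.6 94.5] 88.7 cent 484.4 -104.0
long top corners [[609.0, 331.7], [608.2, 267.4], [418.3, 267.1], [419.2, 330.5]]
short far corners [[596.5, 323.9], [594.7, 276.8]]
hex -x tip, flat cols [[438.4, 301.2], [451.9, 328.5], [458.5, 270.2], [487.9, 269.7], [487.4, 329.4]]
round [[512.7, 298.1], [513.1, 326.0], [512.3, 270.1]]
```

```bash
cat > go.py <<'E'
import sys
from h import *
from scipy.spatial.transform import Rotation as Ro
s=state();R=Ro.from_rotvec(s['ee_rot']).as_matrix();p=s['position']
yaw=np.degrees(np.arctan2(R[1,1],R[0,1]))
print('t',round(s['time_s'],2),'pos',p.round(1),'yaw(y axis)',round(yaw,2),'open',round(s['opening'],1),'F',s['wrist_force'].round(1),'tilt',R[2,:2].round(4),'q',s['joint_pos'].round(2))
a=list(map(float,sys.argv[1:]))
if a:
    d=np.array(a[:3])-p
    print('linear cm',(R.T@d/10).round(2), 'spin',round(-np.radians((a[3]-yaw+90)%180-90),3) if len(a)>3 else '')
E
python3 go.py 513 298 150 90
```

```text
t 0.55 pos [254.2 515.8 214.6] yaw(y axis) 63.77 open 91.9 F [ 0.1 -0.4  0.8] tilt [ 0. -0.] q [ 0.9   0.16  1.6  -0.    1.39 -0.21]
linear cm [-32.84  -8.09   6.46] spin -0.458
```

Request:
jog_arm:
  increments:
    - {"grip": 100,"linear": [-32.84,-8.09,6.46],"spin": -0.458}
    - {"grip": 100,"linear": [-32.84,-8.09,6.46],"spin": -0.458}
    - {"grip": 100,"linear": [-32.84,-8.09,6.46],"spin": -0.458}
    - {"grip": 100,"linear": [-32.84,-8.09,6.46],"spin": -0.458}
    - {"grip": 100,"linear": [-32.84,-8.09,6.46],"spin": -0.458}
    - {"grip": 100,"linear": [-32.84,-8.09,6.46],"spin": -0.458}
    - {"grip": 100,"linear": [-32.84,-8.09,6.46],"spin": -0.458}
    - {"grip": 100,"linear": [-32.84,-8.09,6.46],"spin": -0.458}
    - {"grip": 100,"linear": [-32.84,-8.09,6.46],"spin": -0.458}
    - {"grip": 100,"linear": [-32.84,-8.09,6.46],"spin": -0.458}

```text
time_s: 1.38
position: [515.6, 294.5, 148.9]
ee_rot: [-0.008, -3.141, 0.002]
wrist_force: [0.3, -0.9, 0.1]
opening: 91.8
```

```bash
python3 go.py 513 298 69 90
```

```text
t 1.38 pos [515.6 294.5 148.9] yaw(y axis) 89.72 open 91.8 F [ 0.3 -0.9  0.1] tilt [ 0.0003 -0.0014] q [ 0.32  0.26  1.61 -0.    1.27 -1.25]
linear cm [0.26 0.36 7.99] spin -0.005
```

Request:
jog_arm:
  increments:
    - {"grip": 100,"linear": [0,0,0],"spin": 0}
    - {"grip": 100,"linear": [0,0,2.5],"spin": 0}
    - {"grip": 100,"linear": [0,0,5],"spin": 0}
    - {"grip": 100,"linear": [0,0,7],"spin": 0}
    - {"grip": 100,"linear": [0,0,8.1],"spin": 0}
    - {"grip": 100,"linear": [0,0,8.1],"spin": 0}
    - {"grip": 100,"linear": [0,0,8.1],"spin": 0}

```text
time_s: 1.97
position: [512.4, 299.0, 69.4]
ee_rot: [0.002, -3.141, -0.0]
wrist_force: [-0.0, -0.0, 0.6]
opening: 91.6
```

```bash
python3 go.py 513 298 69 90;  python3 - <<'E'
from h import *
a,_=grab_frame('side');save('s1.png',cv2.resize(a[120:220,240:400],None,fx=5,fy=5))
E
```

```text
t 1.97 pos [512.4 299.   69.4] yaw(y axis) 90.09 open 91.6 F [-0.  -0.   0.6] tilt [0.0002 0.0002] q [ 0.32  0.35  1.66  0.    1.12 -1.25]
linear cm [-0.06 -0.1   0.04] spin 0.001
```

View pics/s1.png

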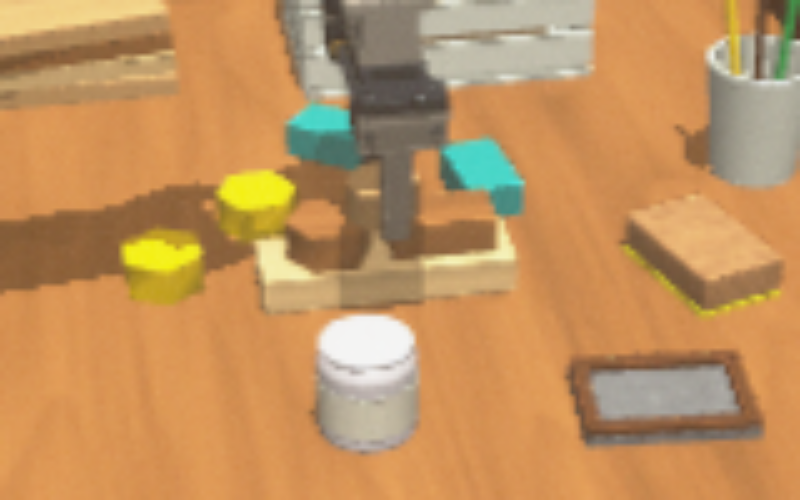

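The side crop shows the gripper over the round blank in the pile, at about crop (395,190), with its near finger clear of the blanks below. Closing now.

Request:
jog_arm:
  increments:
    - {"grip": 50,"linear": [0,0,0],"spin": 0}
    - {"grip": 50,"linear": [0,0,0],"spin": 0}
    - {"grip": 50,"linear": [0,0,0],"spin": 0}
    - {"grip": 50,"linear": [0,0,0],"spin": 0}
    - {"grip": 50,"linear": [0,0,0],"spin": 0}
    - {"grip": 50,"linear": [0,0,0],"spin": 0}

```text
time_s: 2.52
position: [513.1, 298.1, 69.2]
ee_rot: [-0.0, 3.141, 0.0]
wrist_force: [-0.9, 0.8, 0.7]
opening: 54.2
```

Request:
jog_arm:
  increments:
    - {"grip": 40,"linear": [0,0,-0.5],"spin": 0}
    - {"grip": 40,"linear": [0,0,-1.5],"spin": 0}
    - {"grip": 40,"linear": [0,0,-3],"spin": 0}
    - {"grip": 40,"linear": [0,0,-5],"spin": 0}
    - {"grip": 40,"linear": [0,0,-7],"spin": 0}
    - {"grip": 40,"linear": [0,0,-8],"spin": 0}
    - {"grip": 40,"linear": [0,0,-8],"spin": 0}

```text
time_s: 3.1
position: [515.0, 298.8, 152.8]
ee_rot: [-0.0, 3.136, 0.003]
wrist_force: [-0.3, 0.9, -0.4]
opening: 53.6
```

```bash
python3 go.py 484.5 -104.5 150 90; python3 - <<'E'
from h import *
a,_=grab_frame('side');save('s2.png',cv2.resize(a[90:220,240:400],None,fx=4,fy=4))
E
```

```text
t 3.1 pos [515.  298.8 152.8] yaw(y axis) 90.02 open 53.6 F [-0.3  0.9 -0.4] tilt [-0.006  0.002] q [ 0.32  0.26  1.61 -0.    1.27 -1.25]
linear cm [  3.07 -40.33   0.18] spin 0.0
```

View pics/s2.png

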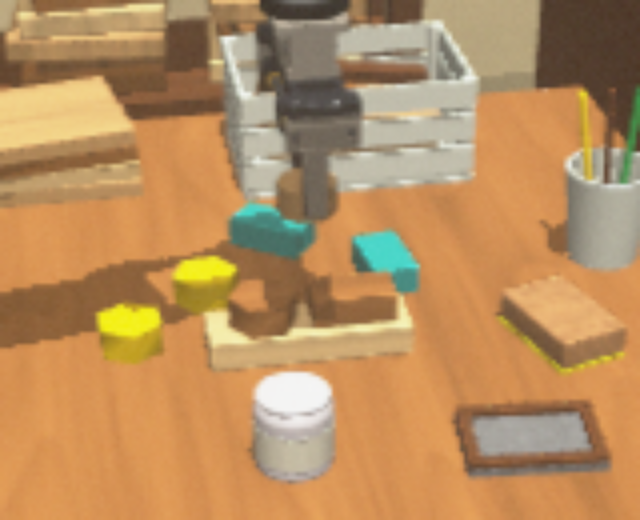

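The round blank hangs level in the gripper at about crop (308,195), and the short and hex blanks are still lying on the long bar.

Request:
jog_arm:
  increments:
    - {"grip": 40,"linear": [0.1,-1.2,0],"spin": 0}
    - {"grip": 40,"linear": [0.3,-3.5,0],"spin": 0}
    - {"grip": 40,"linear": [0.5,-7,0],"spin": 0}
    - {"grip": 40,"linear": [0.8,-11,0],"spin": 0}
    - {"grip": 40,"linear": [1.1,-15,0],"spin": 0}
    - {"grip": 40,"linear": [1.4,-19,0],"spin": 0}
    - {"grip": 40,"linear": [1.7,-23,0],"spin": 0}
    - {"grip": 40,"linear": [2.0,-27,0],"spin": 0}
    - {"grip": 40,"linear": [2.3,-31,0],"spin": 0}
    - {"grip": 40,"linear": [2.5,-34.5,0],"spin": 0}

```text
time_s: 3.98
position: [485.9, -49.4, 147.3]
ee_rot: [-0.001, -3.139, -0.001]
wrist_force: [-0.0, 0.4, -0.3]
opening: 53.3
```

Request:
jog_arm:
  increments:
    - {"grip": 40,"linear": [0.1,-2.5,0],"spin": 0}
    - {"grip": 40,"linear": [0.25,-4.5,0],"spin": 0}
    - {"grip": 40,"linear": [0.35,-5.75,0],"spin": 0}
    - {"grip": 40,"linear": [0.35,-5.75,0],"spin": 0}
    - {"grip": 40,"linear": [0.35,-5.75,0],"spin": 0}
    - {"grip": 40,"linear": [0.35,-5.75,0],"spin": 0}
    - {"grip": 40,"linear": [0.35,-5.75,0],"spin": 0}

```text
time_s: 4.57
position: [484.4, -103.2, 148.7]
ee_rot: [0.003, -3.141, -0.001]
wrist_force: [-0.2, 0.4, -0.9]
opening: 53.5
```

```bash
python3 go.py 484.5 -104.5 17 90
```

```text
t 4.57 pos [ 484.4 -103.2  148.7] yaw(y axis) 90.1 open 53.5 F [-0.2  0.4 -0.9] tilt [0.0006 0.0006] q [-0.45  0.01  1.89  0.    1.24 -2.03]
linear cm [-0.02 -0.14 13.17] spin 0.002
```

Request:
jog_arm:
  increments:
    - {"grip": 40,"linear": [0,0,1],"spin": 0}
    - {"grip": 40,"linear": [0,0,3],"spin": 0}
    - {"grip": 40,"linear": [0,0,5.5],"spin": 0}
    - {"grip": 40,"linear": [0,0,8],"spin": 0}
    - {"grip": 40,"linear": [0,0,10.2],"spin": 0}
    - {"grip": 40,"linear": [0,0,11.8],"spin": 0}
    - {"grip": 40,"linear": [0,0,12.6],"spin": 0}
    - {"grip": 40,"linear": [0,0,13.0],"spin": 0}
    - {"grip": 40,"linear": [0,0,13.0],"spin": 0}
    - {"grip": 40,"linear": [0,0,13.0],"spin": 0}

```text
time_s: 5.4
position: [485.3, -104.6, 19.7]
ee_rot: [-0.001, 3.14, -0.001]
wrist_force: [-0.3, -0.0, -0.7]
opening: 53.3
```

```bash
python3 go.py 484.5 -104.5 17 90; python3 - <<'E'
from h import *
a,_=grab_frame('side');save('s3.png',cv2.resize(a[190:290,260:420],None,fx=5,fy=5))
E
```

```text
t 5.4 pos [ 485.3 -104.6   19.7] yaw(y axis) 90.04 open 53.3 F [-0.3 -0.  -0.7] tilt [-0.0014 -0.0007] q [-0.46  0.21  1.96 -0.    0.97 -2.03]
linear cm [0.08 0.01 0.27] spin 0.001
```

View pics/s3.png

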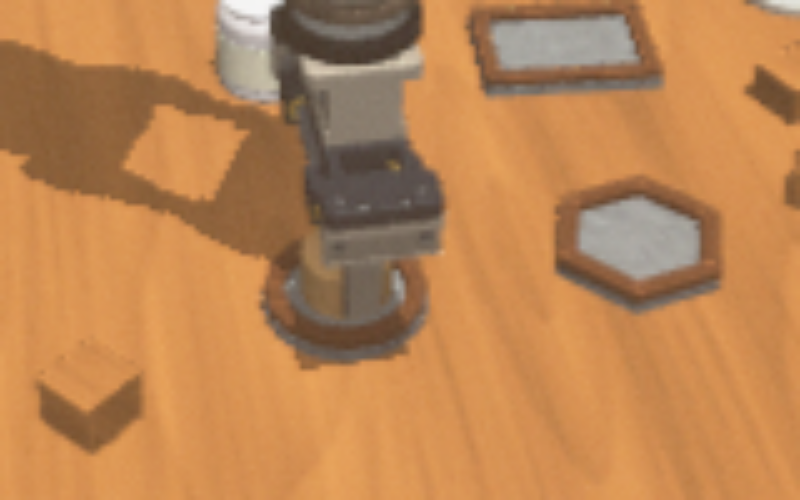

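The round blank is over the round recess at about crop (345,285). I will lower it the last 2 mm and release.

Request:
jog_arm:
  increments:
    - {"grip": 40,"linear": [0,0,0.1],"spin": 0}
    - {"grip": 40,"linear": [0,0,0.2],"spin": 0}
    - {"grip": 40,"linear": [0,0,0.2],"spin": 0}
    - {"grip": 40,"linear": [0,0,0.2],"spin": 0}

```text
time_s: 5.78
position: [484.7, -104.6, 17.2]
ee_rot: [-0.0, 3.141, -0.0]
wrist_force: [-0.1, 0.5, -0.6]
opening: 53.1
```

Request:
jog_arm:
  increments:
    - {"grip": 80,"linear": [0,0,0],"spin": 0}
    - {"grip": 80,"linear": [0,0,0],"spin": 0}
    - {"grip": 80,"linear": [0,0,0],"spin": 0}
    - {"grip": 80,"linear": [0,0,-1.5],"spin": 0}
    - {"grip": 80,"linear": [0,0,-4],"spin": 0}
    - {"grip": 100,"linear": [0,0,-8],"spin": 0}
    - {"grip": 100,"linear": [0,0,-11],"spin": 0}
    - {"grip": 100,"linear": [0,0,-13],"spin": 0}

```text
time_s: 6.45
position: [486.0, -105.1, 150.7]
ee_rot: [-0.0, 3.137, -0.003]
wrist_force: [0.2, -0.5, 0.8]
opening: 90.8
```

```bash
python3 go.py 555.5 300 150 89; python3 - <<'E'
from h import *
a,_=grab_frame('side');save('s4.png',cv2.resize(a[190:290,260:420],None,fx=5,fy=5))
E
```

```text
t 6.45 pos [ 486.  -105.1  150.7] yaw(y axis) 90.02 open 90.8 F [ 0.2 -0.5  0.8] tilt [-0.0043 -0.0021] q [-0.46  0.01  1.88  0.    1.24 -2.03]
linear cm [-6.960e+00  4.051e+01  1.000e-02] spin 0.018
```

View pics/s4.png

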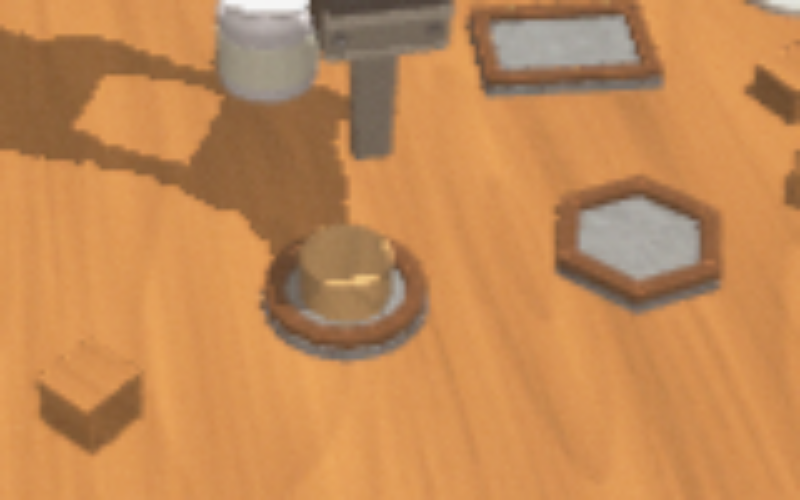

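The round blank lies flat and well centred in its jig at crop (345,280). With the arm clear of the pile, I will remeasure the short and hex blanks.

```bash
python3 - <<'E'
from h import *
im,d=grab_frame('top'); np.savez('f_top1.npz',im=im,d=d)
save('t5.png',cv2.resize(im[150:260,180:280],None,fx=5,fy=5,interpolation=cv2.INTER_CUBIC))
for l in ('blank_short','blank_hex'):
    for r in regions_of('top',l)[:3]:
        m=r['mask'].astype(bool); v,u=np.nonzero(m); P=onplane('top',np.c_[u,v],60).astype(np.float32)
        q=cv2.minAreaRect(P); print(l,round(r['conf'],2),np.round(r['pixel']),np.round(q[0],1),np.round(q[1],1),round(q[2],1),P.mean(0).round(1))
E
```

```text
blank_short 0.98 [178. 171.] [603.8 403.5] [49.1 83.2] 6.7 [603.8 403.4]
blank_short 0.82 [220. 188.] [555.  297.1] [86.2 50. ] 0.4 [554.9 297.9]
blank_hex 0.75 [206. 270.] [349.8 319.5] [61.6 56.3] 89.1 [349.8 320. ]
blank_hex 0.62 [183. 243.] [427.2 391.6] [57.3 56.8] 0.6 [427.1 392.1]
blank_hex 0.61 [219. 221.] [469.3 297.9] [60.1 57.2] 0.1 [470.4 298.2]
```

View pics/t5.png

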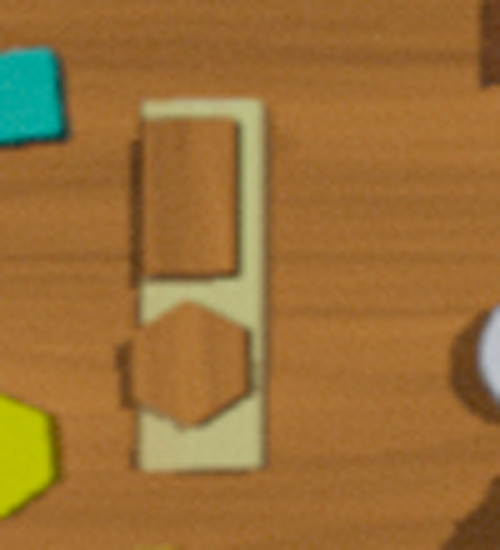

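Request:
jog_arm:
  increments:
    - {"grip": 100,"linear": [-0.4,2,0],"spin": 0}
    - {"grip": 100,"linear": [-1.0,6,0],"spin": 0}
    - {"grip": 100,"linear": [-1.8,10,0],"spin": 0}
    - {"grip": 100,"linear": [-2.5,14,0],"spin": 0}
    - {"grip": 100,"linear": [-3.2,18,0],"spin": 0}
    - {"grip": 100,"linear": [-4.0,22,0],"spin": 0}
    - {"grip": 100,"linear": [-4.7,26,0],"spin": 0}
    - {"grip": 100,"linear": [-5.5,30,0],"spin": 0}
    - {"grip": 100,"linear": [-6.2,34,0],"spin": 0}
    - {"grip": 100,"linear": [-6.7,38,0],"spin": 0}

```text
time_s: 7.48
position: [550.1, 277.2, 144.1]
ee_rot: [0.0, -3.138, 0.002]
wrist_force: [0.1, 0.4, 0.0]
opening: 92.0
```

Request:
jog_arm:
  increments:
    - {"grip": 100,"linear": [-0.35,2.35,0],"spin": 0}
    - {"grip": 100,"linear": [-0.35,2.35,0],"spin": 0}
    - {"grip": 100,"linear": [-0.35,2.35,0],"spin": 0}
    - {"grip": 100,"linear": [-0.35,2.35,0],"spin": 0}
    - {"grip": 100,"linear": [-0.35,2.35,1],"spin": 0}
    - {"grip": 100,"linear": [-0.35,2.35,4],"spin": 0}
    - {"grip": 100,"linear": [-0.35,2.35,7],"spin": 0}
    - {"grip": 100,"linear": [-0.35,2.35,9],"spin": 0}
    - {"grip": 100,"linear": [-0.35,2.35,9],"spin": 0}
    - {"grip": 100,"linear": [-0.35,2.35,9],"spin": 0}

```text
time_s: 8.32
position: [553.8, 297.5, 55.4]
ee_rot: [-0.002, -3.138, 0.002]
wrist_force: [-0.0, -0.3, 0.0]
opening: 92.3
```

```bash
python3 go.py 555 299 39 89.5
```

```text
t 8.32 pos [553.8 297.5  55.4] yaw(y axis) 89.92 open 92.3 F [-0.  -0.3  0. ] tilt [ 0.0034 -0.0012] q [ 0.3   0.46  1.56 -0.    1.13 -1.27]
linear cm [-0.13  0.15  1.64] spin 0.007
```

Request:
jog_arm:
  increments:
    - {"grip": 100,"linear": [0,0,1.2],"spin": 0}
    - {"grip": 100,"linear": [0,0,1.8],"spin": 0}
    - {"grip": 100,"linear": [0,0,1.8],"spin": 0}
    - {"grip": 40,"linear": [0,0,1.8],"spin": 0}
    - {"grip": 40,"linear": [0,0,1.8],"spin": 0}
    - {"grip": 40,"linear": [0,0,1.8],"spin": 0}
    - {"grip": 40,"linear": [0,0,1.8],"spin": 0}
    - {"grip": 40,"linear": [0,0,1.8],"spin": 0}
    - {"grip": 40,"linear": [0,0,1.8],"spin": 0}
    - {"grip": 40,"linear": [0,0,1.8],"spin": 0}

```text
time_s: 9.15
position: [555.0, 299.3, 39.1]
ee_rot: [-0.0, 3.141, 0.001]
wrist_force: [-0.0, 0.5, 0.2]
opening: 47.4
```

```bash
python3 go.py 555 299 39 89.5
```

```text
t 9.15 pos [555.  299.3  39.1] yaw(y axis) 90.01 open 47.4 F [-0.   0.5  0.2] tilt [-0.0003  0.0003] q [ 0.3   0.48  1.56  0.    1.1  -1.27]
linear cm [ 0.   -0.03  0.01] spin 0.009
```

Request:
jog_arm:
  increments:
    - {"grip": 30,"linear": [0,0,0],"spin": 0}
    - {"grip": 30,"linear": [0,0,-0.5],"spin": 0}
    - {"grip": 30,"linear": [0,0,-1.5],"spin": 0}
    - {"grip": 30,"linear": [0,0,-3.5],"spin": 0}
    - {"grip": 30,"linear": [0,0,-6],"spin": 0}
    - {"grip": 30,"linear": [0,0,-8],"spin": 0}
    - {"grip": 30,"linear": [0,0,-9],"spin": 0}
    - {"grip": 30,"linear": [0,0,-9],"spin": 0}
    - {"grip": 30,"linear": [0,0,-9],"spin": 0}

```text
time_s: 9.9
position: [555.1, 299.1, 129.2]
ee_rot: [-0.0, 3.141, 0.0]
wrist_force: [0.5, 0.9, -1.1]
opening: 45.9
```

```bash
python3 go.py 676.5 109 130 85; python3 - <<'E'
from h import *
a,_=grab_frame('side');save('s6.png',cv2.resize(a[90:220,240:400],None,fx=4,fy=4))
a,_=grab_frame('top');save('t6.png',cv2.resize(a[120:270,180:330],None,fx=4,fy=4))
E
```

```text
t 9.9 pos [555.1 299.1 129.2] yaw(y axis) 90.01 open 45.9 F [ 0.5  0.9 -1.1] tilt [-0.0007  0.0001] q [ 0.3   0.37  1.51 -0.    1.26 -1.27]
linear cm [-12.14 -19.01  -0.07] spin 0.087
```

View pics/s6.png

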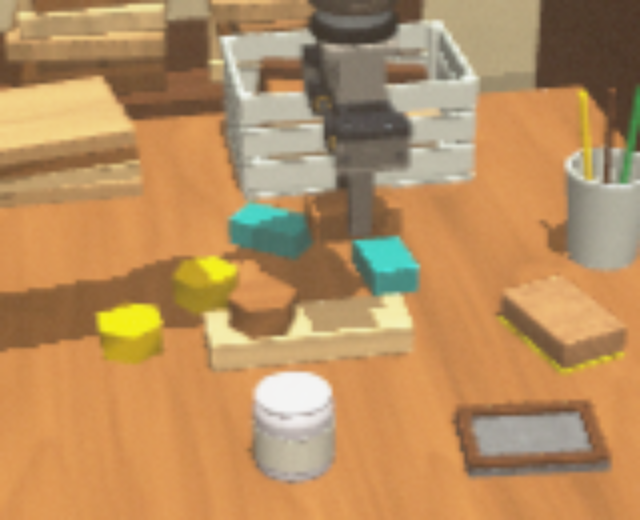

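View pics/t6.png

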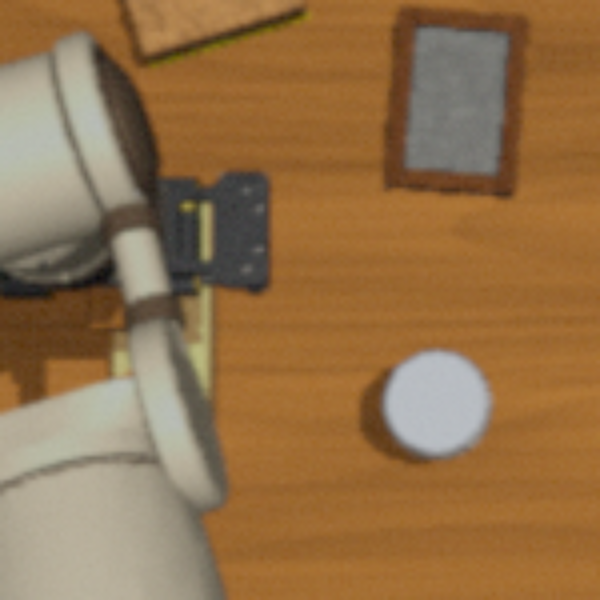

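The short bar hangs level in the gripper (side crop 350,210), and the hex stays undisturbed on the long bar at (262,300).

Request:
jog_arm:
  increments:
    - {"grip": 30,"linear": [-0.6,-1,0],"spin": 0.083}
    - {"grip": 30,"linear": [-1.8,-3,0],"spin": 0.083}
    - {"grip": 30,"linear": [-3.6,-5.8,0],"spin": 0.083}
    - {"grip": 30,"linear": [-5.6,-9,0],"spin": 0.083}
    - {"grip": 30,"linear": [-7.6,-12,0],"spin": 0.083}
    - {"grip": 30,"linear": [-9.6,-15,0],"spin": 0.083}
    - {"grip": 30,"linear": [-11.2,-17.5,0],"spin": 0.083}
    - {"grip": 30,"linear": [-12.15,-19,0],"spin": 0.083}
    - {"grip": 30,"linear": [-12.15,-19,0],"spin": 0.083}
    - {"grip": 30,"linear": [-12.15,-19,0],"spin": 0.083}

```text
time_s: 10.83
position: [675.8, 109.0, 127.5]
ee_rot: [-0.132, -3.136, -0.001]
wrist_force: [-0.1, 1.0, -0.3]
opening: 46.0
```

Request:
jog_arm:
  increments:
    - {"grip": 30,"linear": [0,0,1],"spin": 0}
    - {"grip": 30,"linear": [0,0,3],"spin": 0}
    - {"grip": 30,"linear": [0,0,5.5],"spin": 0}
    - {"grip": 30,"linear": [0,0,7.8],"spin": 0}
    - {"grip": 30,"linear": [0,0,9.2],"spin": 0}
    - {"grip": 30,"linear": [0,0,10],"spin": 0}
    - {"grip": 30,"linear": [0,0,10],"spin": 0}
    - {"grip": 30,"linear": [0,0,10],"spin": 0}
    - {"grip": 30,"linear": [0,0,10],"spin": 0}

```text
time_s: 11.58
position: [677.7, 109.3, 30.8]
ee_rot: [0.129, 3.136, 0.0]
wrist_force: [-0.0, 0.9, -0.2]
opening: 45.8
```

```bash
python3 go.py 676.5 109 17 85.2; python3 - <<'E'
from h import *
a,_=grab_frame('side');save('s7.png',cv2.resize(a[150:250,300:460],None,fx=5,fy=5))
E
```

```text
t 11.58 pos [677.7 109.3  30.8] yaw(y axis) 85.27 open 45.8 F [-0.   0.9 -0.2] tilt [-0.0029  0.0002] q [-0.02  0.62  1.38  0.    1.14 -1.5 ]
linear cm [ 0.13 -0.05  1.38] spin 0.001
```

View pics/s7.png

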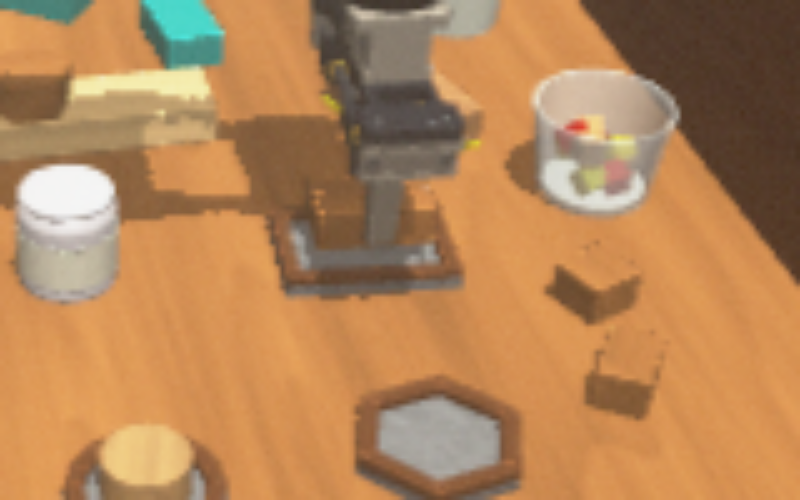

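The short bar hovers centred over the short recess at about crop (375,220).

Request:
jog_arm:
  increments:
    - {"grip": 30,"linear": [0,0,0.5],"spin": 0}
    - {"grip": 30,"linear": [0,0,0.9],"spin": 0}
    - {"grip": 30,"linear": [0,0,1.2],"spin": 0}
    - {"grip": 30,"linear": [0,0,1.2],"spin": 0}
    - {"grip": 30,"linear": [0,0,1.2],"spin": 0}

```text
time_s: 12.05
position: [676.7, 109.0, 17.1]
ee_rot: [0.13, 3.139, -0.0]
wrist_force: [0.7, -0.8, 1.2]
opening: 45.7
```

Request:
jog_arm:
  increments:
    - {"grip": 85,"linear": [0,0,0],"spin": 0}
    - {"grip": 85,"linear": [0,0,0],"spin": 0}
    - {"grip": 85,"linear": [0,0,0],"spin": 0}
    - {"grip": 85,"linear": [0,0,0],"spin": 0}
    - {"grip": 85,"linear": [0,0,-1.5],"spin": 0}
    - {"grip": 85,"linear": [0,0,-4],"spin": 0}
    - {"grip": 100,"linear": [0,0,-8],"spin": 0}
    - {"grip": 100,"linear": [0,0,-11],"spin": 0}
    - {"grip": 100,"linear": [0,0,-13],"spin": 0}
    - {"grip": 100,"linear": [0,0,-13],"spin": 0}

```text
time_s: 12.88
position: [680.4, 109.1, 155.2]
ee_rot: [0.129, 3.127, 0.0]
wrist_force: [-0.0, 0.1, 1.1]
opening: 92.3
```

```bash
python3 - <<'E'
from h import *
a,_=grab_frame('side');save('s8.png',cv2.resize(a[150:250,300:460],None,fx=5,fy=5))
im,d=grab_frame('top')
save('t8.png',cv2.resize(im[140:260,180:300],None,fx=5,fy=5,interpolation=cv2.INTER_CUBIC))
for r in regions_of('top','blank_hex')[:3]:
        m=r['mask'].astype(bool); v,u=np.nonzero(m); P=onplane('top',np.c_[u,v],60).astype(np.float32)
        q=cv2.minAreaRect(P); print(round(r['conf'],2),np.round(r['pixel']),np.round(q[0],1),np.round(q[1],1),round(q[2],1),P.mean(0).round(1))
E
python3 go.py 470.5 298.5 150 90
```

```text
0.88 [207. 270.] [352.2 318.3] [59.  56.3] 89.1 [351.7 319.4]
0.64 [184. 237.] [427.2 392.9] [57.3 59.2] 0.6 [427.7 393. ]
0.63 [220. 220.] [471.8 297.9] [60.1 57.1] 0.1 [470.7 297.5]
t 13.03 pos [675.9 109.1 146.4] yaw(y axis) 85.26 open 92.1 F [ 0.7 -0.1 -0.5] tilt [ 0.0012 -0.0001] q [-0.02  0.49  1.32 -0.    1.33 -1.5 ]
linear cm [22.04 17.18 -0.34] spin -0.083
```

View pics/s8.png

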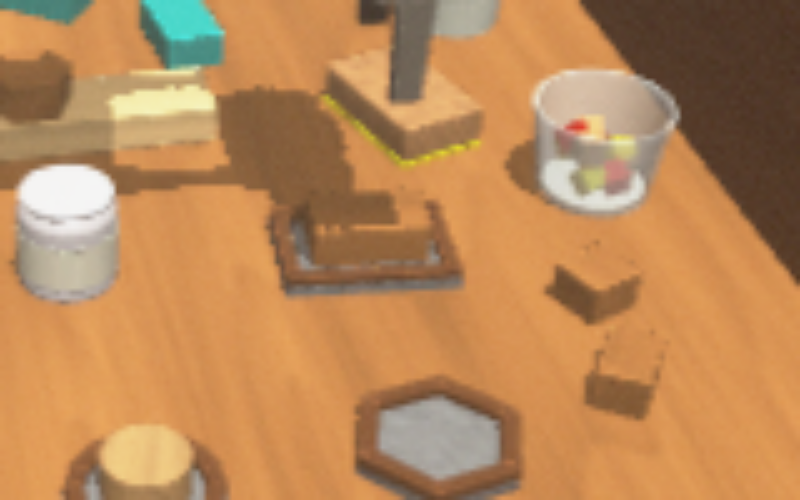

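View pics/t8.png

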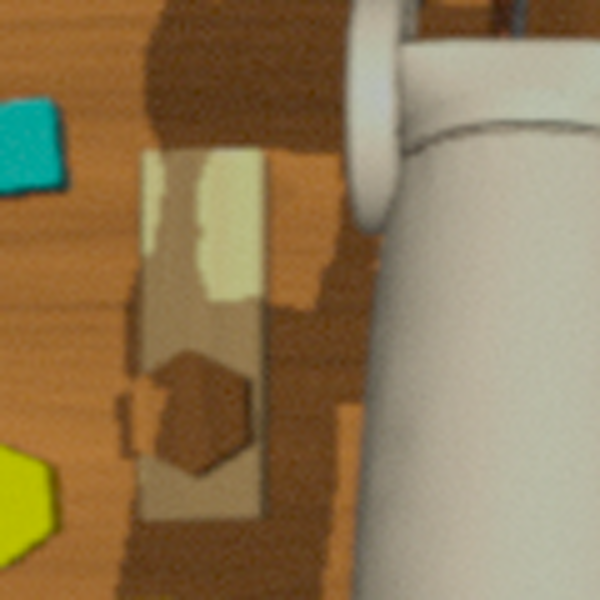

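The short bar lies flat inside its fence at side crop (370,230). The hex is still on the long bar at top crop (193,413), brown and on the pile, so it is the one meant.

Request:
jog_arm:
  increments:
    - {"grip": 100,"linear": [2,1.5,0],"spin": -0.083}
    - {"grip": 100,"linear": [5,3.9,0],"spin": -0.083}
    - {"grip": 100,"linear": [8,6.2,0],"spin": -0.083}
    - {"grip": 100,"linear": [11,8.6,0],"spin": -0.083}
    - {"grip": 100,"linear": [14,10.9,0],"spin": -0.083}
    - {"grip": 100,"linear": [17,13.3,0],"spin": -0.083}
    - {"grip": 100,"linear": [20,15.6,0],"spin": -0.083}
    - {"grip": 100,"linear": [22,17.15,0],"spin": -0.083}
    - {"grip": 100,"linear": [22,17.15,0],"spin": -0.083}
    - {"grip": 100,"linear": [22,17.15,0],"spin": -0.083}

```text
time_s: 13.87
position: [469.4, 298.4, 145.0]
ee_rot: [0.004, -3.138, 0.002]
wrist_force: [0.0, -0.1, -0.1]
opening: 91.5
```

Request:
jog_arm:
  increments:
    - {"grip": 100,"linear": [0,0,1],"spin": 0}
    - {"grip": 100,"linear": [0,0,3],"spin": 0}
    - {"grip": 100,"linear": [0,0,5],"spin": 0}
    - {"grip": 100,"linear": [0,0,7],"spin": 0}
    - {"grip": 100,"linear": [0,0,8],"spin": 0}
    - {"grip": 100,"linear": [0,0,8],"spin": 0}
    - {"grip": 100,"linear": [0,0,8],"spin": 0}

```text
time_s: 14.45
position: [471.6, 297.4, 66.2]
ee_rot: [-0.002, -3.14, 0.001]
wrist_force: [0.9, -0.5, 0.6]
opening: 92.0
```

```bash
python3 go.py 471 298 39 90
```

```text
t 14.45 pos [471.6 297.4  66.2] yaw(y axis) 89.94 open 92.0 F [ 0.9 -0.5  0.6] tilt [ 0.0015 -0.0007] q [ 0.35  0.28  1.77 -0.    1.1  -1.22]
linear cm [0.05 0.06 2.72] spin -0.001
```

Request:
jog_arm:
  increments:
    - {"grip": 100,"linear": [0,0,1.5],"spin": 0}
    - {"grip": 100,"linear": [0,0,2.4],"spin": 0}
    - {"grip": 100,"linear": [0,0,2.7],"spin": 0}
    - {"grip": 100,"linear": [0,0,2.7],"spin": 0}
    - {"grip": 45,"linear": [0,0,2.7],"spin": 0}
    - {"grip": 45,"linear": [0,0,2.7],"spin": 0}
    - {"grip": 45,"linear": [0,0,2.7],"spin": 0}
    - {"grip": 45,"linear": [0,0,2.7],"spin": 0}
    - {"grip": 45,"linear": [0,0,2.7],"spin": 0}
    - {"grip": 45,"linear": [0,0,2.7],"spin": 0}

```text
time_s: 15.28
position: [471.7, 298.4, 40.4]
ee_rot: [-0.0, 3.141, 0.001]
wrist_force: [0.7, 0.2, 1.6]
opening: 55.7
```

Request:
jog_arm:
  increments:
    - {"grip": 40,"linear": [0,0,0],"spin": 0}
    - {"grip": 40,"linear": [0,0,0],"spin": 0}

```text
time_s: 15.45
position: [471.7, 298.4, 40.4]
ee_rot: [-0.0, 3.141, 0.001]
wrist_force: [-1.3, 0.4, 2.6]
opening: 55.7
```

Request:
jog_arm:
  increments:
    - {"grip": 40,"linear": [0,0,-0.5],"spin": 0}
    - {"grip": 40,"linear": [0,0,-1.5],"spin": 0}
    - {"grip": 40,"linear": [0,0,-3.5],"spin": 0}
    - {"grip": 40,"linear": [0,0,-6],"spin": 0}
    - {"grip": 40,"linear": [0,0,-8],"spin": 0}
    - {"grip": 40,"linear": [0,0,-9],"spin": 0}
    - {"grip": 40,"linear": [0,0,-9],"spin": 0}
    - {"grip": 40,"linear": [0,0,-9],"spin": 0}

```text
time_s: 16.12
position: [471.5, 298.2, 130.1]
ee_rot: [-0.0, 3.141, 0.0]
wrist_force: [-0.5, 0.6, -1.2]
opening: 55.9
```

```bash
python3 go.py 666.5 -92.5 130 102; python3 - <<'E'
from h import *
a,_=grab_frame('side');save('s9.png',cv2.resize(a[90:220,240:400],None,fx=4,fy=4))
E
```

```text
t 16.12 pos [471.5 298.2 130.1] yaw(y axis) 90.01 open 55.9 F [-0.5  0.6 -1.2] tilt [-0.0006  0.0001] q [ 0.35  0.19  1.73 -0.    1.22 -1.22]
linear cm [-1.949e+01 -3.907e+01  2.000e-02] spin -0.209
```

View pics/s9.png

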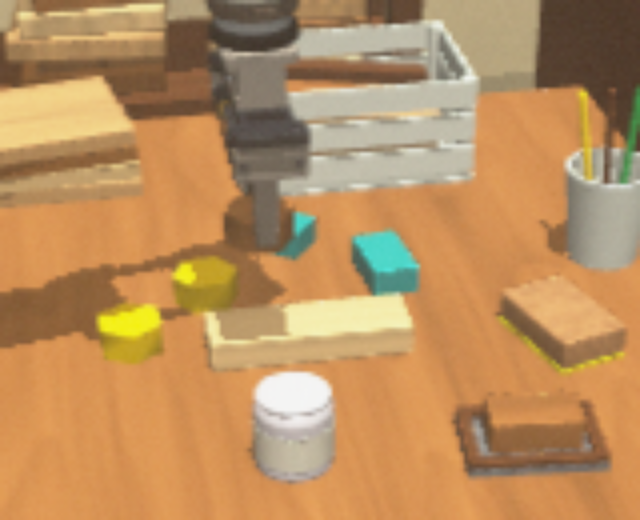

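The hex hangs level in the gripper at crop (258,225), the long bar is alone now, and the short bar sits in its jig.

Request:
jog_arm:
  increments:
    - {"grip": 40,"linear": [-0.5,-1,0],"spin": -0.05}
    - {"grip": 40,"linear": [-1.5,-3,0],"spin": -0.1}
    - {"grip": 40,"linear": [-3,-6,0],"spin": -0.15}
    - {"grip": 40,"linear": [-4.8,-9.5,0],"spin": -0.2}
    - {"grip": 40,"linear": [-6.6,-13.1,0],"spin": -0.2}
    - {"grip": 40,"linear": [-8.4,-16.7,0],"spin": -0.2}
    - {"grip": 40,"linear": [-10.2,-20.3,0],"spin": -0.2}
    - {"grip": 40,"linear": [-12,-23.9,0],"spin": -0.2}
    - {"grip": 40,"linear": [-13.8,-27.5,0],"spin": -0.2}
    - {"grip": 40,"linear": [-15.6,-31.1,0],"spin": -0.2}

```text
time_s: 17.0
position: [626.7, -14.5, 127.7]
ee_rot: [0.313, -3.122, -0.002]
wrist_force: [0.5, -0.2, 0.1]
opening: 55.8
```

```bash
python3 go.py 666.5 -92.5 130 101.5
```

```text
t 17.0 pos [626.7 -14.5 127.7] yaw(y axis) 101.46 open 55.8 F [ 0.5 -0.2  0.1] tilt [0.0034 0.0016] q [-0.22  0.37  1.52  0.    1.26 -1.99]
linear cm [-2.35 -8.44 -0.25] spin -0.001
```

Request:
jog_arm:
  increments:
    - {"grip": 40,"linear": [-0.8,-3.2,0],"spin": 0}
    - {"grip": 40,"linear": [-1.5,-5.8,0],"spin": 0}
    - {"grip": 40,"linear": [-2.0,-7.7,0],"spin": 0}
    - {"grip": 40,"linear": [-2.25,-8.6,0],"spin": 0}
    - {"grip": 40,"linear": [-2.25,-8.6,0],"spin": 0}
    - {"grip": 40,"linear": [-2.25,-8.6,0],"spin": 0}
    - {"grip": 40,"linear": [-2.25,-8.6,0],"spin": 0}
    - {"grip": 40,"linear": [-2.25,-8.6,0],"spin": 0}

```text
time_s: 17.67
position: [666.1, -91.0, 129.7]
ee_rot: [0.316, -3.125, -0.001]
wrist_force: [0.3, -0.3, 0.2]
opening: 55.9
```

Request:
jog_arm:
  increments:
    - {"grip": 40,"linear": [0,0,1],"spin": 0}
    - {"grip": 40,"linear": [0,0,3],"spin": 0}
    - {"grip": 40,"linear": [0,0,5.5],"spin": 0}
    - {"grip": 40,"linear": [0,0,7.8],"spin": 0}
    - {"grip": 40,"linear": [0,0,9.2],"spin": 0}
    - {"grip": 40,"linear": [0,0,10],"spin": 0}
    - {"grip": 40,"linear": [0,0,10],"spin": 0}
    - {"grip": 40,"linear": [0,0,10],"spin": 0}
    - {"grip": 40,"linear": [0,0,10],"spin": 0}

```text
time_s: 18.42
position: [667.9, -92.9, 31.8]
ee_rot: [-0.314, 3.123, -0.002]
wrist_force: [-1.0, 0.3, -0.0]
opening: 55.5
```

```bash
python3 go.py 666.5 -92.5 18.4 101.5; python3 - <<'E'
from h import *
a,_=grab_frame('side');save('s10.png',cv2.resize(a[180:280,300:460],None,fx=5,fy=5))
E
```

```text
t 18.42 pos [667.9 -92.9  31.8] yaw(y axis) 101.48 open 55.5 F [-1.   0.3 -0. ] tilt [-0.0025 -0.0014] q [-0.32  0.59  1.42  0.    1.13 -2.09]
linear cm [0.14 0.07 1.33] spin -0.0
```

View pics/s10.png

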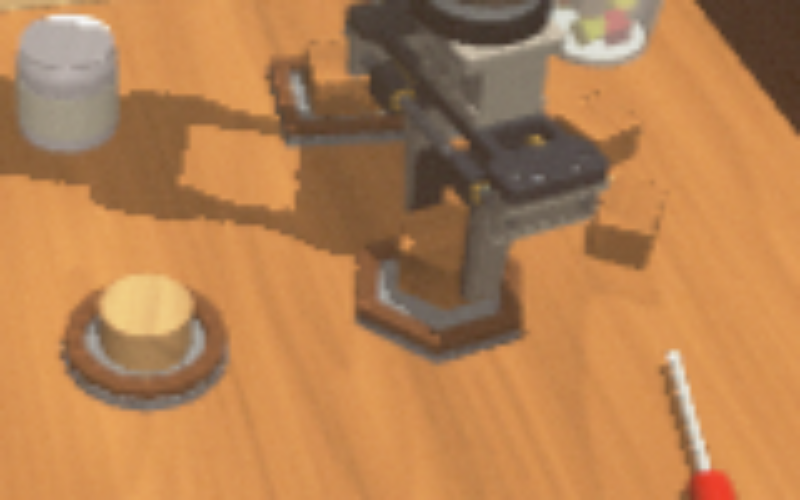

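Request:
jog_arm:
  increments:
    - {"grip": 40,"linear": [0,0,0.5],"spin": 0}
    - {"grip": 40,"linear": [0,0,0.9],"spin": 0}
    - {"grip": 40,"linear": [0,0,1.2],"spin": 0}
    - {"grip": 40,"linear": [0,0,1.2],"spin": 0}
    - {"grip": 40,"linear": [0,0,1.2],"spin": 0}

```text
time_s: 18.88
position: [666.8, -92.7, 18.3]
ee_rot: [-0.314, 3.126, -0.0]
wrist_force: [-0.9, -0.1, 3.2]
opening: 55.9
```

Touching the floor (3 N). Releasing.

Request:
jog_arm:
  increments:
    - {"grip": 90,"linear": [0,0,0],"spin": 0}
    - {"grip": 90,"linear": [0,0,0],"spin": 0}
    - {"grip": 90,"linear": [0,0,0],"spin": 0}
    - {"grip": 90,"linear": [0,0,0],"spin": 0}
    - {"grip": 90,"linear": [0,0,-1.5],"spin": 0}
    - {"grip": 90,"linear": [0,0,-4],"spin": 0}
    - {"grip": 100,"linear": [0,0,-8],"spin": 0}
    - {"grip": 100,"linear": [0,0,-11],"spin": 0}
    - {"grip": 100,"linear": [0,0,-13],"spin": 0}
    - {"grip": 100,"linear": [0,0,-13],"spin": 0}

```text
time_s: 19.72
position: [670.4, -93.7, 156.1]
ee_rot: [-0.313, 3.115, -0.008]
wrist_force: [-0.4, -0.7, 0.7]
opening: 91.8
```

```bash
python3 - <<'E'
from h import *
a,_=grab_frame('side');save('s11.png',cv2.resize(a[180:280,300:460],None,fx=5,fy=5))
im,d=grab_frame('top');save('t11.png',im)
hsv=cv2.cvtColor(im,cv2.COLOR_RGB2HSV)
for r in regions_of('top','blank_long')[:3]:
        m=r['mask'].astype(bool); v,u=np.nonzero(m); P=onplane('top',np.c_[u,v],30).astype(np.float32)
        q=cv2.minAreaRect(P); print(round(r['conf'],2),np.round(r['pixel']),np.round(q[0],1),np.round(q[1],1),round(q[2],1),P.mean(0).round(1))
E
python3 go.py 514 299 150 90
```

```text
0.58 [222. 205.] [513.6 297. ] [188.9  66.2] 0.4 [512.6 297.3]
t 19.87 pos [666.1 -92.4 147.3] yaw(y axis) 101.47 open 92.0 F [ 0.3 -0.1 -0.6] tilt [0.001  0.0006] q [-0.32  0.46  1.36 -0.    1.32 -2.09]
linear cm [ 7.12 41.38 -0.24] spin 0.2
```

View pics/s11.png

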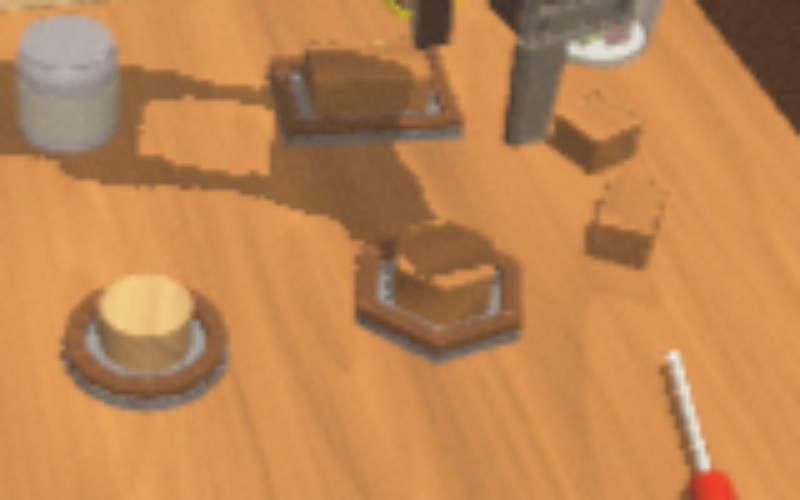

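View pics/t11.png

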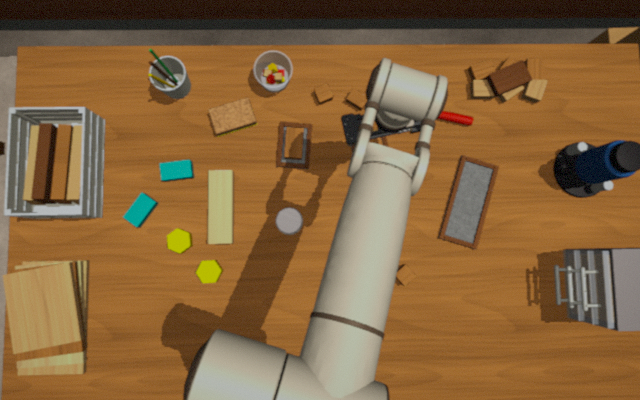

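The hex sits inside its fence at side crop (442,280), and the round and short blanks are in theirs. The long bar lies alone at top (220,206).

Request:
jog_arm:
  increments:
    - {"grip": 100,"linear": [0.4,2,0],"spin": 0.05}
    - {"grip": 100,"linear": [1.0,6,0],"spin": 0.1}
    - {"grip": 100,"linear": [1.7,10,0],"spin": 0.15}
    - {"grip": 100,"linear": [2.4,14,0],"spin": 0.2}
    - {"grip": 100,"linear": [3.1,18,0],"spin": 0.2}
    - {"grip": 100,"linear": [3.8,22,0],"spin": 0.2}
    - {"grip": 100,"linear": [4.5,26,0],"spin": 0.2}
    - {"grip": 100,"linear": [5.2,30,0],"spin": 0.2}
    - {"grip": 100,"linear": [5.8,34,0],"spin": 0.2}
    - {"grip": 100,"linear": [6.5,38,0],"spin": 0.2}

```text
time_s: 20.7
position: [524.8, 268.1, 145.6]
ee_rot: [0.0, -3.137, 0.002]
wrist_force: [-0.6, 0.1, 0.2]
opening: 91.7
```

Request:
jog_arm:
  increments:
    - {"grip": 100,"linear": [-0.05,3.4,0],"spin": 0}
    - {"grip": 100,"linear": [-0.05,3.4,0],"spin": 0}
    - {"grip": 100,"linear": [-0.05,3.4,0],"spin": 0}
    - {"grip": 100,"linear": [-0.05,3.4,0],"spin": 0}
    - {"grip": 100,"linear": [-0.05,3.4,1],"spin": 0}
    - {"grip": 100,"linear": [-0.05,3.4,4],"spin": 0}
    - {"grip": 100,"linear": [-0.05,3.4,7],"spin": 0}
    - {"grip": 100,"linear": [-0.05,3.4,9.5],"spin": 0}
    - {"grip": 100,"linear": [-0.05,3.4,11],"spin": 0}
    - {"grip": 100,"linear": [-0.05,3.4,11],"spin": 0}

```text
time_s: 21.53
position: [524.5, 298.0, 32.6]
ee_rot: [-0.003, -3.133, 0.005]
wrist_force: [-0.5, 0.3, 0.1]
opening: 91.8
```

```bash
python3 go.py 514 298.5 10 90
```

```text
t 21.53 pos [524.5 298.   32.6] yaw(y axis) 89.88 open 91.8 F [-0.5  0.3  0.1] tilt [ 0.0089 -0.0031] q [ 0.32  0.44  1.64 -0.    1.08 -1.25]
linear cm [1.03 0.05 2.27] spin -0.002
```

Request:
jog_arm:
  increments:
    - {"grip": 100,"linear": [1,0,0],"spin": 0}
    - {"grip": 100,"linear": [1,0,1],"spin": 0}
    - {"grip": 100,"linear": [1,0,1.5],"spin": 0}
    - {"grip": 100,"linear": [1,0,1.5],"spin": 0}
    - {"grip": 100,"linear": [1,0,1.5],"spin": 0}
    - {"grip": 100,"linear": [1,0,1.5],"spin": 0}

```text
time_s: 22.03
position: [518.5, 300.9, 23.4]
ee_rot: [0.0, 3.141, 0.0]
wrist_force: [-0.5, 0.0, 0.1]
opening: 91.7
```

```bash
python3 go.py 514 298.5 10 90
```

```text
t 22.03 pos [518.5 300.9  23.4] yaw(y axis) 89.99 open 91.7 F [-0.5  0.   0.1] tilt [-0.0008  0.0002] q [ 0.32  0.43  1.66 -0.    1.04 -1.25]
linear cm [ 0.45 -0.24  1.34] spin -0.0
```

Request:
jog_arm:
  increments:
    - {"grip": 100,"linear": [0.45,-0.25,0.5],"spin": 0}
    - {"grip": 100,"linear": [0.45,-0.25,1.0],"spin": 0}
    - {"grip": 100,"linear": [0.45,-0.25,1.25],"spin": 0}
    - {"grip": 100,"linear": [0.45,-0.25,1.25],"spin": 0}
    - {"grip": 50,"linear": [0.45,-0.25,1.25],"spin": 0}
    - {"grip": 50,"linear": [0.45,-0.25,1.25],"spin": 0}
    - {"grip": 50,"linear": [0.45,-0.25,1.25],"spin": 0}
    - {"grip": 50,"linear": [0.45,-0.25,1.25],"spin": 0}
    - {"grip": 50,"linear": [0.45,-0.25,1.25],"spin": 0}
    - {"grip": 50,"linear": [0.45,-0.25,1.25],"spin": 0}

```text
time_s: 22.87
position: [513.6, 298.7, 10.7]
ee_rot: [-0.0, 3.141, 0.001]
wrist_force: [0.1, 1.4, 0.5]
opening: 62.0
```

```bash
python3 go.py 514 298.5 10 90;python3 - <<'E'
from h import *
a,_=grab_frame('side');save('s12.png',cv2.resize(a[110:220,240:400],None,fx=5,fy=5))
E
```

```text
t 22.87 pos [513.6 298.7  10.7] yaw(y axis) 90.01 open 62.0 F [0.1 1.4 0.5] tilt [-0.0005  0.0005] q [ 0.32  0.44  1.68  0.    1.02 -1.25]
linear cm [-0.04 -0.02  0.07] spin 0.0
```

View pics/s12.png

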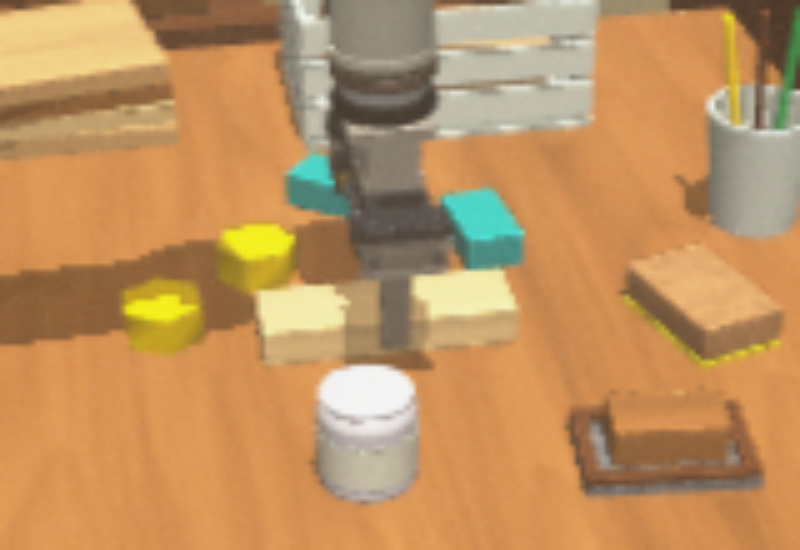

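The long bar is gripped at its middle (crop 395,310), with an opening of 62.0 mm as expected. Lifting.

Request:
jog_arm:
  increments:
    - {"grip": 40,"linear": [0,0,-0.4],"spin": 0}
    - {"grip": 40,"linear": [0,0,-1.2],"spin": 0}
    - {"grip": 40,"linear": [0,0,-2.5],"spin": 0}
    - {"grip": 40,"linear": [0,0,-4.5],"spin": 0}
    - {"grip": 40,"linear": [0,0,-7],"spin": 0}
    - {"grip": 40,"linear": [0,0,-9.5],"spin": 0}
    - {"grip": 40,"linear": [0,0,-11.5],"spin": 0}
    - {"grip": 40,"linear": [0,0,-12.5],"spin": 0}
    - {"grip": 40,"linear": [0,0,-13],"spin": 0}
    - {"grip": 40,"linear": [0,0,-13],"spin": 0}

```text
time_s: 23.75
position: [513.9, 298.6, 141.8]
ee_rot: [-0.0, 3.14, 0.001]
wrist_force: [0.1, -0.1, -2.3]
opening: 61.6
```

```bash
python3 go.py 520 -352 140 72;python3 - <<'E'
from h import *
a,_=grab_frame('side');save('s13.png',cv2.resize(a[60:220,220:420],None,fx=3,fy=3))
E
```

```text
t 23.75 pos [513.9 298.6 141.8] yaw(y axis) 90.01 open 61.6 F [ 0.1 -0.1 -2.3] tilt [-0.0019  0.0006] q [ 0.32  0.27  1.62 -0.    1.25 -1.25]
linear cm [ -0.59 -65.06   0.14] spin 0.314
```

View pics/s13.png

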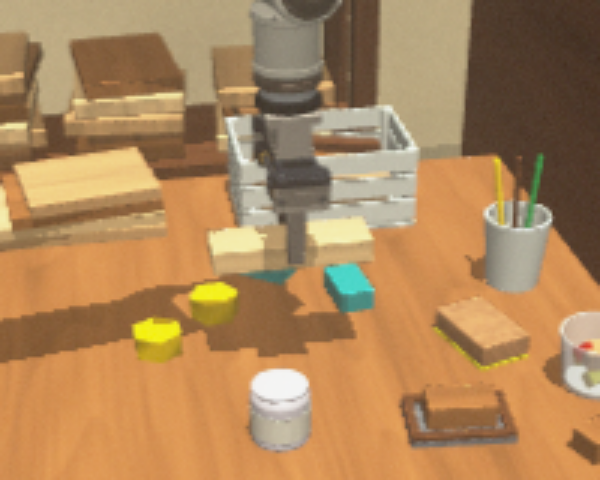

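The long bar hangs level in the gripper (crop 292,245), above the tin's height.

Request:
jog_arm:
  increments:
    - {"grip": 40,"linear": [0,-0.8,0],"spin": 0}
    - {"grip": 40,"linear": [0,-2.4,0],"spin": 0}
    - {"grip": 40,"linear": [0,-5,0],"spin": 0}
    - {"grip": 40,"linear": [0,-8.5,0],"spin": 0}
    - {"grip": 40,"linear": [0,-12,0],"spin": 0}
    - {"grip": 40,"linear": [0,-15.5,0],"spin": 0}
    - {"grip": 40,"linear": [0,-19,0],"spin": 0}
    - {"grip": 40,"linear": [0,-22.5,0],"spin": 0}
    - {"grip": 40,"linear": [0,-26,0],"spin": 0}
    - {"grip": 40,"linear": [0,-29.5,0],"spin": 0}

```text
time_s: 24.63
position: [511.8, 1.5, 138.9]
ee_rot: [0.0, -3.139, -0.001]
wrist_force: [0.3, -0.9, -2.1]
opening: 62.0
```

Request:
jog_arm:
  increments:
    - {"grip": 40,"linear": [0,-3.5,0],"spin": 0}
    - {"grip": 40,"linear": [0,-7,0],"spin": 0}
    - {"grip": 40,"linear": [0,-10.5,0],"spin": 0}
    - {"grip": 40,"linear": [0,-14,0],"spin": 0}
    - {"grip": 40,"linear": [-0.1,-17.5,0],"spin": 0}
    - {"grip": 40,"linear": [-0.2,-21,0],"spin": 0}
    - {"grip": 40,"linear": [-0.3,-24.5,0],"spin": 0}
    - {"grip": 40,"linear": [-0.4,-28,0],"spin": 0}
    - {"grip": 40,"linear": [-0.5,-31,0],"spin": 0}
    - {"grip": 40,"linear": [-0.6,-33.5,0],"spin": 0}

```text
time_s: 25.47
position: [517.8, -333.7, 138.5]
ee_rot: [-0.002, -3.139, -0.003]
wrist_force: [-0.2, -0.9, -1.8]
opening: 61.8
```

Request:
jog_arm:
  increments:
    - {"grip": 40,"linear": [0,-1.2,0],"spin": 0.04}
    - {"grip": 40,"linear": [0,-2.0,0],"spin": 0.12}
    - {"grip": 40,"linear": [0,-2.0,0],"spin": 0.2}
    - {"grip": 40,"linear": [0,-2.0,0],"spin": 0.28}
    - {"grip": 40,"linear": [0,-2.0,0],"spin": 0.314}
    - {"grip": 40,"linear": [0,-2.0,0],"spin": 0.314}
    - {"grip": 40,"linear": [0,-2.0,0],"spin": 0.314}
    - {"grip": 40,"linear": [0,-2.0,0],"spin": 0.314}

```text
time_s: 26.13
position: [518.9, -351.3, 139.5]
ee_rot: [-0.489, -3.102, -0.001]
wrist_force: [0.4, 0.7, -2.4]
opening: 61.8
```

```bash
python3 go.py 520 -352 140 72
```

```text
t 26.13 pos [ 518.9 -351.3  139.5] yaw(y axis) 72.07 open 61.8 F [ 0.4  0.7 -2.4] tilt [0.0016 0.0007] q [-0.79  0.35  1.52 -0.    1.27 -2.05]
linear cm [-0.13 -0.03 -0.05] spin 0.001
```

Request:
jog_arm:
  increments:
    - {"grip": 40,"linear": [-0.08,0,1],"spin": 0}
    - {"grip": 40,"linear": [-0.08,0,3],"spin": 0}
    - {"grip": 40,"linear": [-0.08,0,5.5],"spin": 0}
    - {"grip": 40,"linear": [-0.08,0,8],"spin": 0}
    - {"grip": 40,"linear": [-0.08,0,9.8],"spin": 0}
    - {"grip": 40,"linear": [-0.08,0,10.7],"spin": 0}
    - {"grip": 40,"linear": [-0.08,0,11],"spin": 0}
    - {"grip": 40,"linear": [-0.08,0,11],"spin": 0}
    - {"grip": 40,"linear": [-0.08,0,11],"spin": 0}
    - {"grip": 40,"linear": [-0.08,0,11],"spin": 0}

```text
time_s: 26.97
position: [521.3, -352.8, 32.2]
ee_rot: [0.49, 3.101, -0.003]
wrist_force: [0.2, -0.2, -3.6]
opening: 62.2
```

```bash
python3 go.py 520 -352 18.7 72;python3 - <<'E'
from h import *
a,_=grab_frame('side');save('s14.png',cv2.resize(a[220:360,280:440],None,fx=4,fy=4))
a,_=grab_frame('top');save('t14.png',cv2.resize(a[130:270,400:540],None,fx=4,fy=4))
E
```

```text
t 26.97 pos [ 521.3 -352.8   32.2] yaw(y axis) 72.03 open 62.2 F [ 0.2 -0.2 -3.6] tilt [-0.0028 -0.0015] q [-0.79  0.49  1.57 -0.    1.08 -2.04]
linear cm [0.15 0.04 1.35] spin 0.001
```

View pics/s14.png

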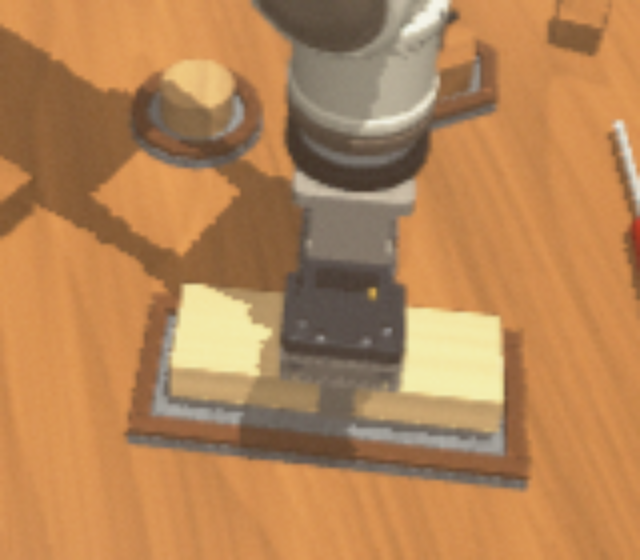

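View pics/t14.png

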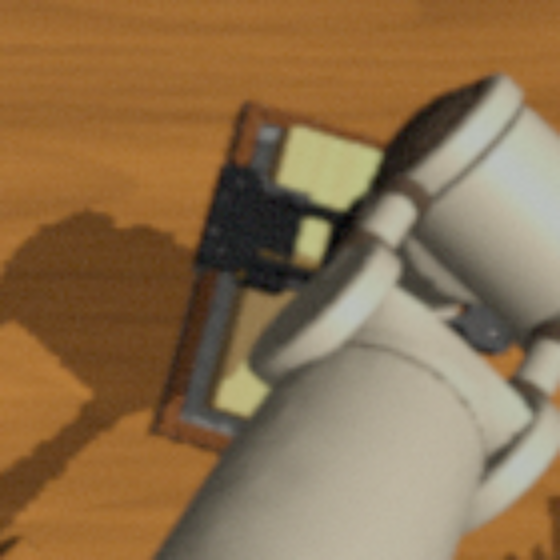

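The bar is centred and aligned over the long recess, with a grey margin visible around it in both views. Lowering it.

Request:
jog_arm:
  increments:
    - {"grip": 40,"linear": [0,0,0.4],"spin": 0}
    - {"grip": 40,"linear": [0,0,0.8],"spin": 0}
    - {"grip": 40,"linear": [0,0,1.1],"spin": 0}
    - {"grip": 40,"linear": [0,0,1.2],"spin": 0}
    - {"grip": 40,"linear": [0,0,1.2],"spin": 0}
    - {"grip": 40,"linear": [0,0,1.2],"spin": 0}

```text
time_s: 27.57
position: [520.3, -351.8, 18.7]
ee_rot: [-0.491, -3.103, -0.0]
wrist_force: [-1.0, 0.8, 1.3]
opening: 61.7
```

Request:
jog_arm:
  increments:
    - {"grip": 95,"linear": [0,0,0],"spin": 0}
    - {"grip": 95,"linear": [0,0,0],"spin": 0}
    - {"grip": 95,"linear": [0,0,0],"spin": 0}
    - {"grip": 95,"linear": [0,0,0],"spin": 0}
    - {"grip": 95,"linear": [0,0,0],"spin": 0}
    - {"grip": 95,"linear": [0,0,-1.5],"spin": 0}
    - {"grip": 95,"linear": [0,0,-4.5],"spin": 0}
    - {"grip": 95,"linear": [0,0,-8.5],"spin": 0}
    - {"grip": 95,"linear": [0,0,-12.5],"spin": 0}
    - {"grip": 95,"linear": [0,0,-16],"spin": 0}

```text
time_s: 28.4
position: [520.5, -352.0, 181.2]
ee_rot: [0.491, 3.102, -0.001]
wrist_force: [0.4, -0.4, 0.6]
opening: 87.1
```

```bash
python3 go.py 450 100 250 72
```

```text
t 28.4 pos [ 520.5 -352.   181.2] yaw(y axis) 72.02 open 87.1 F [ 0.4 -0.4  0.6] tilt [-0.0013 -0.0007] q [-0.79  0.32  1.48  0.    1.35 -2.04]
linear cm [20.64 40.81 -6.94] spin 0.0
```

Request:
jog_arm:
  increments:
    - {"grip": 95,"linear": [1,1.6,-3],"spin": 0}
    - {"grip": 95,"linear": [3,4.8,-6],"spin": 0}
    - {"grip": 95,"linear": [5,8,-7],"spin": 0}
    - {"grip": 95,"linear": [7,11.3,-7],"spin": 0}
    - {"grip": 95,"linear": [9,14.5,-7],"spin": 0}
    - {"grip": 95,"linear": [11,17.7,-7],"spin": 0}
    - {"grip": 95,"linear": [13,21,-7],"spin": 0}
    - {"grip": 95,"linear": [15,24.2,-7],"spin": 0}
    - {"grip": 95,"linear": [17,27.4,-7],"spin": 0}
    - {"grip": 95,"linear": [19,30.6,-7],"spin": 0}

```text
time_s: 29.23
position: [433.3, -0.6, 248.7]
ee_rot: [0.492, 3.102, 0.0]
wrist_force: [0.0, -0.0, 0.0]
opening: 87.0
```

Request:
jog_arm:
  increments:
    - {"grip": 95,"linear": [2,3.2,0],"spin": 0}
    - {"grip": 95,"linear": [4,6.4,0],"spin": 0}
    - {"grip": 95,"linear": [6,9.6,0],"spin": 0}
    - {"grip": 95,"linear": [8,12.9,0],"spin": 0}
    - {"grip": 95,"linear": [10,16.1,0],"spin": 0}
    - {"grip": 95,"linear": [12,19.3,0],"spin": 0}
    - {"grip": 95,"linear": [14,22.5,0],"spin": 0}
    - {"grip": 95,"linear": [16,25.8,0],"spin": 0}
    - {"grip": 95,"linear": [18,29,0],"spin": 0}
    - {"grip": 95,"linear": [19,30.6,0],"spin": 0}

```text
time_s: 30.07
position: [346.2, 350.8, 248.6]
ee_rot: [-0.486, -3.103, -0.002]
wrist_force: [0.6, -1.3, -0.0]
opening: 87.4
```

```bash
python3 go.py; python3 - <<'E'
from h import *
a,_=grab_frame('side');save('s15.png',a)
im,d=grab_frame('top');save('t15.png',im);np.savez('f_top15.npz',im=im,d=d)
W=world('top',d)
C={'blank_long':(520,-352),'blank_short':(676.5,109),'blank_hex':(666.5,-92.5),'blank_round':(484.5,-104.5)}
for l in list(C)+['tin']:
    for r in regions_of('top',l)[:4]:
        m=r['mask'].astype(bool); v,u=np.nonzero(m); z=70 if l=='tin' else 38; P=onplane('top',np.c_[u,v],z).astype(np.float32)
        q=cv2.minAreaRect(P)
        w=W[m&(d>0)]; A=np.c_[w[:,:2]-w[:,:2].mean(0),np.ones(len(w))]
        k=np.abs(w[:,2]-np.median(w[:,2]))<6; s=np.linalg.lstsq(A[k],w[k,2],rcond=None)[0]
        print(l,round(r['conf'],2),np.round(r['pixel']),'c',np.round(q[0],1),np.round(q[1],1),round(q[2],1),'ztop',s[2].round(1),'slope',s[:2].round(3))
E
```

```text
t 30.07 pos [346.2 350.8 248.6] yaw(y axis) 72.19 open 87.4 F [ 0.6 -1.3 -0. ] tilt [0.0005 0.0013] q [ 0.55 -0.08  1.78  0.    1.45 -0.71]
blank_long 0.62 [474. 202.] c [ 520.5 -348.4] [ 70.7 194.9] 72.1 ztop 38.3 slope [-0.001 -0.005]
blank_long 0.36 [373. 143.] c [664.5 -92.7] [57.1 71.2] 44.2 ztop 38.9 slope [-0.009 -0.003]
blank_short 0.87 [296. 141.] c [675.1 108.2] [46.3 84.4] 85.3 ztop 38.8 slope [-0.003 -0.009]
blank_short 0.75 [140. 214.] c [507.  498.2] [55.3 82.7] 55.4 ztop 31.0 slope [0.006 0.007]
blank_hex 0.96 [208. 270.] c [356.3 318.5] [62.2 49.3] 61.4 ztop 30.8 slope [0.006 0.003]
blank_hex 0.87 [371. 144.] c [663.8 -92.1] [57.1 65.5] 44.2 ztop 39.0 slope [-0.006 -0.002]
blank_hex 0.65 [183. 239.] c [427.9 398.1] [62.4 56.7] 63.8 ztop 30.8 slope [0.002 0.001]
blank_round 0.8 [378. 216.] c [ 483.9 -102.8] [47.2 53.2] 13.2 ztop 38.7 slope [ 0.005 -0.008]
tin 0.57 [291. 222.] c [471.3 121.8] [66.9 66.6] 44.4 ztop 71.0 slope [-0.009  0.011]
```

View pics/t15.png

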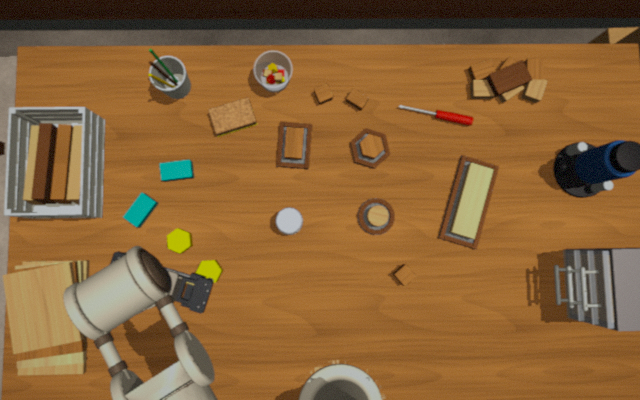

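View pics/s15.png

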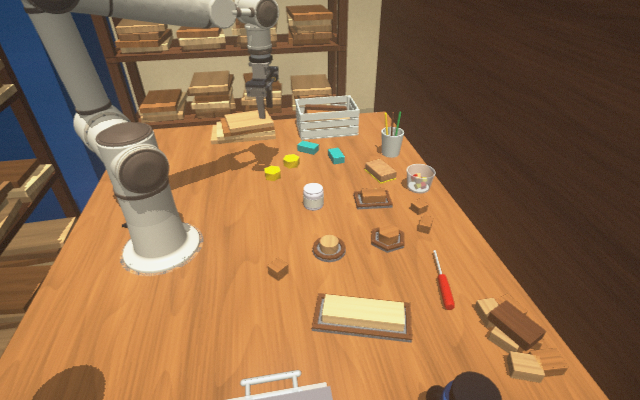

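Both views show every blank flat inside its own fence: short (295,146), hex (371,148), round (377,215) and long (469,203). Tops measure 38–39 mm against 38 expected, and centres are within about 4 mm of the jigs. The tin at (289,221) has not moved. Handing in.

```bash
python3 -c "
from plant import *
print(sign_off())"
```

```text
the job is handed in; nothing more can be done
None
```

I took the pile apart in the order round, short, hex, long, laid each blank level in its own jig, and handed the job in at about 30.5 s of the 99 s allowed. I left the yellow and turquoise look-alikes alone.

| Last check (top camera) | Result |
|---|---|
| Blank centres to jig centres | about 2–4 mm off, limit 12 mm |
| Top heights | 38.3–39.0 mm, where fully seated is 38 mm |
| Fitted slopes of the tops | under 0.01 rad, limit 0.04 rad |
| Tin | at (471,122), within about 2 mm of its first measurement, upright |
| Gripper | open and clear, about 250 mm above the bench |

No check failed. The detection networks sometimes gave the wrong object: the long bar was reported once as the tin, and the hex once as the long blank. I went by the pictures and sizes instead. My first approach to the long bar was 10 mm off along its length, and I corrected it before gripping.

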